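# Slide the sample sled under the drag spring

## Task

Load the blue sample sled into its dock: with the fingertips, press firmly down on the black ribbed thumb pad behind its ridge so that the sprung bed sinks under the sled, keep it pressed while you slide the sled forward under the dark cross bar and the steel leaf spring until it is fully home against the end stop, then let go. Never lift the sled, and leave the other things on the bench where they are.

Things in the scene. Friction and masses are not known exactly. Their poses are not given: they have to be found in the camera images.
- dock: Grey loading dock fixed to the bench, 230 x 84 mm; origin at the centre of its underside, z up. Its x axis is the loading direction (level; its heading varies from run to run), y across. Two aluminium side rails (inner faces at y = +-26 mm, tops at z = 36 mm) guide the sled; between them a white sprung bed carries it (surface at z = 30 mm when not pressed).
- cross_bar (a point): Middle of the underside of the dark cross bar that spans the rails, at dock x = 63 mm, z = 39 mm. The bar is 12 mm wide (dock x = 57 to 69 mm); its top with the screws is at z = 54 mm. From it a steel leaf spring, 32 mm wide, slopes down to z = 37 mm at dock x = 97 mm and pushes down on what passes below with about 3 to 5 N.
- end_stop (a point): Middle of the face of the end stop, an upright aluminium plate beyond the leaf spring: dock x = 100 mm, z = 36 mm; top at z = 45 mm.
- sled: Loose blue sled flat on the bed, 110 x 49 x 12 mm, about 0.2 kg, slippery below; origin at the centre of its underside, x axis along the dock's, nose at x = +55 mm. A blue cross ridge, x = -8 to +2 mm, 42 mm wide, stands 8 mm above the flat top: a fingertip on the pad behind it can push it on. Nose starts 10 to 35 mm short of the bar. Fully home, nose on the stop, its origin is at dock x = 45 mm.
- sled_pad (a point): Middle of the black ribbed thumb pad on the sled's flat top, where to press: sled x = -30 mm, z = 12 mm (pad x = -48 to -12 mm, 40 mm wide). With the bed up the top is 42 mm over the bench, 3 mm above the bar's underside, so an unpressed sled butts against the bar; pressed 5 to 6 mm down it passes. Let go when home, it springs up against the bar and stays.
- bed (a joint): How far the white sprung bed is pressed down, m: 0 up, 0.008 bottomed on a hard stop. It stays level. It begins to sink at about 7 N on the sled, 5 mm take about 12 N, 8 mm about 15 N.
- coupon_black: Bystander: loose black coupon 50 x 25 x 9 mm lying to the right of the dock; origin at the centre of its underside.
- coupon_grey: Bystander: loose light grey coupon 56 x 28 x 12 mm, to the right of the dock; origin at the centre of its underside.
- vial_black: Bystander: standing vial with a black cap, 22 mm across, 50 mm tall; origin at the centre of its underside.
- vial_red: Bystander: standing vial with a red cap, 22 mm across, 50 mm tall; origin at the centre of its underside.
- weight: Bystander: brass check weight, 28 mm across, 26 mm tall; origin at the centre of its underside.
- pen: Bystander: loose white and black marker pen, 135 mm long, 17 mm thick, lying on the right; origin at the centre of its underside.

How it is judged:
By the outcome, as a careful person would: the job done as asked, in the order asked, and still so for the second after the job is handed in, with the robot touching nothing.
It also fails if it takes over 32 s, if anything falls off the work surface, if the arm or the gripper's body presses on something with over 40 N, if the wrist force passes 120 N, or if a joint passes its speed limit or range.

## Robot

A 6-joint arm with a two-finger parallel gripper is mounted at the origin on a cart in front of the work surface, level with it; the furniture and walls round the work are solid. World frame = base frame: x ahead of the robot, y to its left, z up, the work surface at z = 0. Lengths are in m, angles in rad, forces in N, time in s.
With the tool pointing down it reaches from about 0.3 to 0.775 m from the base axis. Payload 14.6 kg.
Tool frame: the origin (TCP) lies at the very end of the fingers, on their centre line; the grasp point (between the pads) lies 19 mm behind it; z points along the fingers, y is the line along which they close (so a half turn about z gives the same grasp; the last joint's range is limited). The gripper opens to 94 mm and grips with 3 to 60 N. Pads are 16 mm wide; open, the fingers measure 119 mm over their backs; the gripper's body (75 mm by 177 mm) begins 78 mm behind the grasp point.
Start: joints at [-1.388, 0.3, 1.521, -0, 1.321, -0.067], TCP at [0.136, -0.533, 0.205] pointing down, gripper open.
Joint ranges: [-3.03, 3.03], [-0.79, 2.21], [0.23, 2.52], [-1.04, 4.18], [0, 3.07], [-2.55, 2.55]. Speed limits (rad/s): [2.22, 2.22, 2.57, 3.14, 3.14, 3.14].

## Interface

Orientations are given as a rotation vector (axis times angle).
In Python, from rig import manip, vision gives the robot as it stands.
- The arm moves only by the tool play_rows, never from a script. Its argument "deltas" is a list of rows, each a list of 5 numbers: the gripper's target within -1 to 1 (fully open at 1, half-way at 0, shut at -1), then the shift along the tool's x, y, z in cm, then the turn about the tool's z in degrees. A call has exactly 10 rows; each row shifts and turns the commanded pose from where the row before left it, along the tool's axes as they then stand; what a row does not reach is not made up. A row lasts 1/8 s, in which the tool goes at most 62.5 mm and 10.7 degrees, less where a joint would pass 70% of its speed; a pose out of reach is approached as far as the arm can. A call with a gripper value outside its range is refused whole. The fingers move at their own pace and stop on an object; "force" is the grip in N (left out, the last holds). Time passes only in rows, so rows that do not move let the fingers close, or fill a call up. It gives the time, the measured TCP pose, the force, the opening and the grip force at its end, in the units of the state.
- manip.read_state(): the state, without advancing time (a new reading comes with each control period).
- vision.read_camera(name): name is "side" or "top"; returns a dict with "img" (384x512x3 uint8, red, green, blue), "range_z" (384x512 float32, m along the optical axis (not along the pixel's ray), 0 where there is no reading), "fov_y" (degrees; the focal length in pixels is half the picture's height over the tangent of half this angle, whatever the lens; pixels are square), "cx", "cy" (the principal point, pixels), "pose" (4x4, takes a point from camera to world coordinates). Camera axes: x right, y up, looking along -z (the intrinsics and any distortion apply to the point x, -y, -z); pixel columns grow to the right and rows downward; lengths in m; the calibration is good to about 2 mm. A picture is of the moment at which its call begins.
- manip.hand_in(): hands the job in; it is judged then, once.
The state is a dict: "time_s": time; "joint_positions": joint angles; "dq": joint speeds; "joint_torque": joint torques, N m; "ee_pos": TCP position; "eef_rot": TCP orientation; "contact_force": force on the tool from outside, world axes, zero at the start; "moment": the same for the moment, N m; "gripper_width": finger opening in m; "gripper_force": force on a finger pad.
Only numpy, scipy, OpenCV 4.12 (cv2) and the standard library are available. Lean on these libraries where they do the work, as an engineer would, in place of code of your own. Each camera call takes 0.05 s, during which the arm holds its last target. There are 200 camera calls.

## Working session

There is one attempt and no reset: what is moved stays moved. The work goes in short steps, Python scripts to look and compute and a tool call to move; the robot and the scene stay as the last step left them, time stands still between calls to the robot, and variables do not carry over. Pictures are saved under pics/ and viewed, at most 10 in all, crops included, and the job is handed in when it is done.

Besides the shell and the picture viewer there is one more tool, called after "Call:" as name(argument=value, ...) on one line, values as JSON. play_rows: Moves the arm, as the interface text tells. Its arguments: {"type":"object","properties":{"deltas":{"type":"array","items":{"type":"array","items":{"type":"number"}}},"force":{"type":"number"}},"required":["deltas"]}

```bash
mkdir -p pics
cat > h.py <<'E'
import numpy as np, cv2
from rig import manip, vision
def cam(n):
    c=vision.read_camera(n); np.savez('/tmp/%s.npz'%n,**{k:np.array(v) for k,v in c.items()}); return c
def load(n): return np.load('/tmp/%s.npz'%n)
def pt(c,u,v,z=None):
    H=c['img'].shape[0]; f=H/2/np.tan(np.radians(float(c['fov_y']))/2)
    d=np.array([(u-c['cx'])/f,-(v-c['cy'])/f,-1.]); P=c['pose']
    if z is None: s=float(c['range_z'][int(v),int(u)])
    else: s=(z-P[2,3])/(P[:3,:3]@d)[2]
    return P[:3,:3]@(d*s)+P[:3,3]
E
python3 - <<'E'
from h import *
for n in('top','side'):
    c=cam(n); print(n,[k for k in c],c['fov_y'],c['cx'],c['cy'],c['pose'].round(3).tolist())
    cv2.imwrite(f'pics/{n}0.png',cv2.resize(c['img'][:,:,::-1],(800,600),interpolation=cv2.INTER_CUBIC))
print(manip.read_state())
E
```

```text
top ['img', 'range_z', 'fov_y', 'cx', 'cy', 'pose'] 50.48281664139063 257.5238305982364 192.2457297812103 [[0.017, 0.993, -0.119, 0.335], [-1.0, 0.018, 0.009, -0.196], [0.011, 0.118, 0.993, 1.125], [0.0, 0.0, 0.0, 1.0]]
side ['img', 'range_z', 'fov_y', 'cx', 'cy', 'pose'] 48.69023317666815 255.11192810267045 191.43257293480187 [[-0.965, 0.164, -0.204, 0.242], [-0.262, -0.616, 0.743, 0.586], [-0.004, 0.771, 0.637, 0.744], [0.0, 0.0, 0.0, 1.0]]
{'time_s': 0.1, 'joint_positions': array([-1.38759651e+00,  3.00386211e-01,  1.52150190e+00,  2.57379564e-05,
        1.32068191e+00, -6.65811748e-02]), 'dq': array([-3.49997301e-04, -2.01040930e-03, -2.76617996e-03,  6.63738654e-04,
       -3.91959579e-03,  8.55879793e-05]), 'joint_torque': array([ 8.85029931e-04, -5.32644796e+01, -3.53282976e+01,  7.09212665e-02,
        2.35120731e-02, -6.67363543e-05]), 'ee_pos': array([ 0.13592846, -0.5327082 ,  0.20496638]), 'eef_rot': array([-3.11615547e+00, -3.91204229e-01,  5.03536076e-05]), 'contact_force': array([1.10843463, 0.09336062, 0.99800928]), 'moment': array([0.03155192, 0.00942732, 0.00648161]), 'gripper_force': 0.0, 'gripper_width': 0.09387200718119472}
```

View pics/top0.png

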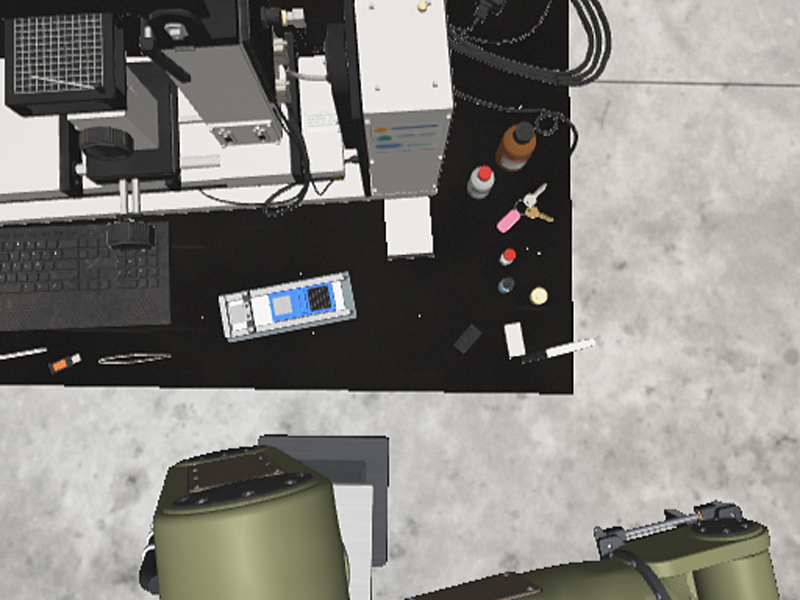

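View pics/side0.png

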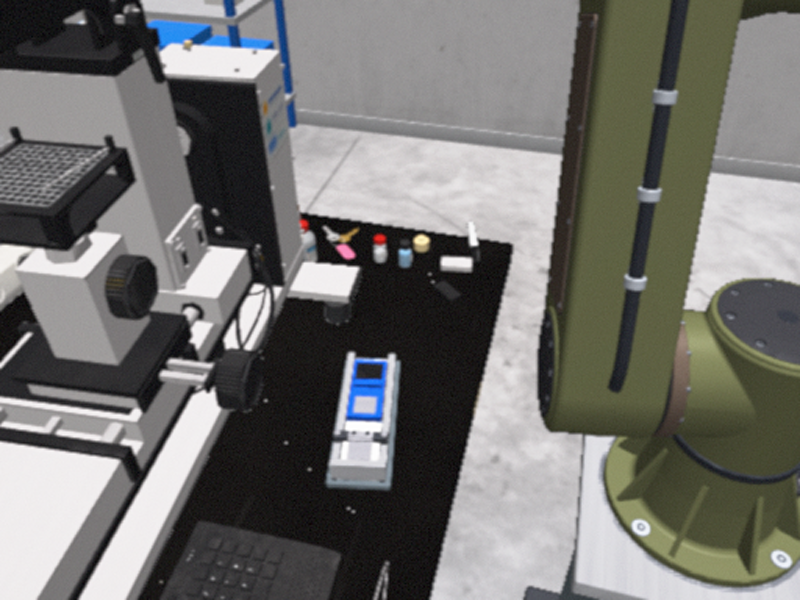

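The top picture shows the dock at (287,306), loading leftwards (world +y), with the pad at about (319,297) and the bar at about (245,313). The bystanders are at x>455. The side view agrees. I'll take enlarged crops.

Run:
```python
from h import *
a=load('top')['img'][166:226,134:234,::-1]; b=load('side')['img'][220:320,200:265,::-1]
cv2.imwrite('pics/tc.png',cv2.resize(a,None,fx=8,fy=8,interpolation=cv2.INTER_CUBIC))
cv2.imwrite('pics/sc.png',cv2.resize(b,None,fx=6,fy=6,interpolation=cv2.INTER_CUBIC))
```

```text
(no output)
```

View pics/tc.png

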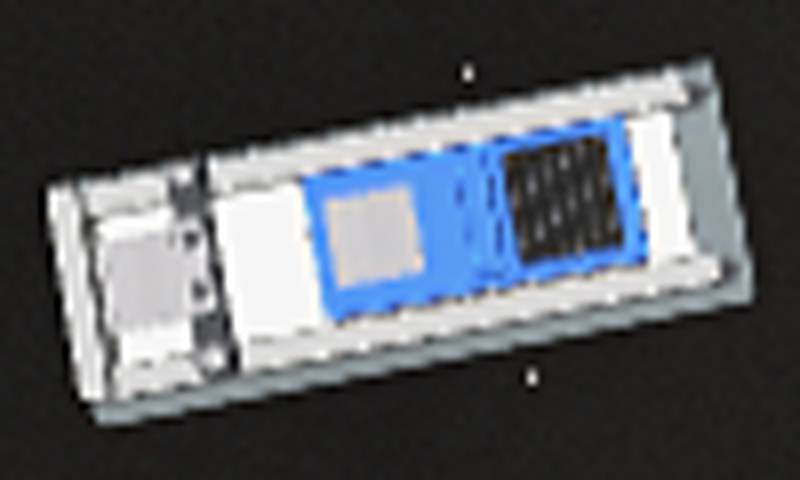

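View pics/sc.png

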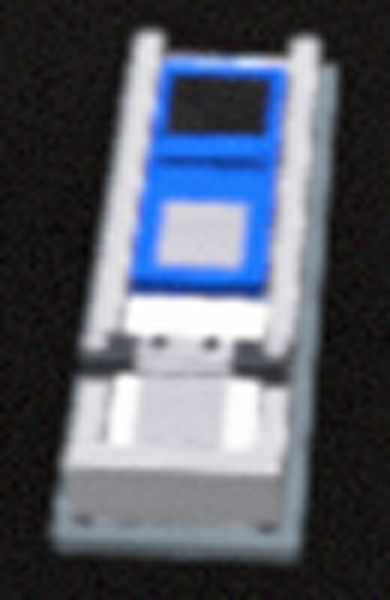

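Top crop: sled corners are nose (305,180),(335,322) and tail (620,118),(648,262), with pad centre about (564,199). Side crop: sled corners are tail (165,68),(288,70) and nose (130,283),(265,290).

Run:
```python
from h import *
def T(u,v,z=.042): return pt(load('top'),134+(u+.5)/8-.5,166+(v+.5)/8-.5,z)
def S(u,v,z=.042): return pt(load('side'),200+(u+.5)/6-.5,220+(v+.5)/6-.5,z)
for nm,F,q,pad,bar in (('top',T,[(305,180),(335,322),(620,118),(648,262)],[(502,152),(607,135),(628,245),(520,265)],[(190,165),(225,372)]),('side',S,[(130,283),(265,290),(165,68),(288,70)],[(175,78),(268,80),(265,135),(168,130)],[(85,362),(285,362)])):
    p=[F(*a) for a in q]; n=(p[0]+p[1])/2; t=(p[2]+p[3])/2; d=n-t
    print(nm,'nose',n.round(4),'tail',t.round(4),'L',np.linalg.norm(d),'W',np.linalg.norm(p[0]-p[1]),np.linalg.norm(p[2]-p[3]),'head',np.degrees(np.arctan2(d[1],d[0])),'pad from sled',(n-d/110*85).round(4),'pad',np.mean([F(*a) for a in pad],0).round(4),'bar',np.mean([F(*a,z=.05) for a in bar],0).round(4))
# range-based height checks
c=load('top')
for u,v in((564,199),(375,235),(270,260),(450,25)):
    print(pt(c,134+u/8,166+v/8).round(4))
c=load('side')
for u,v in((215,105),(205,235),(195,320),(30,300)):
    print(pt(c,200+u/6,220+v/6).round(4))
```

```text
top nose [0.4479 0.018  0.042 ] tail [ 0.4704 -0.086   0.042 ] L 0.10639484677855145 W 0.04891757702745552 0.04958567439617489 head 102.17541558834213 pad from sled [ 0.4653 -0.0624  0.042 ] pad [ 0.4668 -0.0628  0.042 ] bar [0.4407 0.0533 0.05  ]
side nose [0.4476 0.025  0.042 ] tail [ 0.4695 -0.082   0.042 ] L 0.10929000325368797 W 0.048303542440099635 0.047893209859440775 head 101.59864438206502 pad from sled [ 0.4645 -0.0577  0.042 ] pad [ 0.4665 -0.0625  0.042 ] bar [0.4393 0.0643 0.05  ]
[ 0.4656 -0.0641  0.0431]
[ 0.4524 -0.0013  0.0419]
[0.4446 0.0357 0.0304]
[ 0.5323 -0.0161 -0.006 ]
[ 0.4669 -0.0616  0.0417]
[0.4507 0.0029 0.0428]
[0.4459 0.0315 0.0303]
[5.172e-01 1.500e-02 2.000e-04]
```

Run:
```python
from h import *
for n in('top','side'):
    c=load(n); H,W=c['range_z'].shape; f=H/2/np.tan(np.radians(float(c['fov_y']))/2)
    v,u=np.mgrid[:H,:W]; s=c['range_z']; P=c['pose']
    X=np.stack([(u-c['cx'])/f*s,-(v-c['cy'])/f*s,-s],-1)@P[:3,:3].T+P[:3,3]; X=X[s>0]
    # obstacles higher than 60mm
    for x0 in np.arange(.3,.75,.05):
        r=[]
        for y0 in np.arange(-.3,.2,.05):
            m=(X[:,0]>=x0)&(X[:,0]<x0+.05)&(X[:,1]>=y0)&(X[:,1]<y0+.05); r.append(int(1000*np.percentile(X[m,2],98)) if m.sum()>3 else -1)
        print(n,round(x0,2),r)
def T(u,v,z): return pt(load('top'),134+(u+.5)/8-.5,166+(v+.5)/8-.5,z)
def S(u,v,z): return pt(load('side'),200+(u+.5)/6-.5,220+(v+.5)/6-.5,z)
for a,b in((T(215,155,.036),T(690,70,.036)),(T(215,190,.036),T(680,105,.036)),(T(100,420,0.01),T(750,300,0.01)),(S(70,460,.036),S(135,35,.036)),(S(285,350,.036),S(320,40,.036))):
    d=a-b; print(np.degrees(np.arctan2(d[1],d[0])),a.round(3),b.round(3))
```

```text
top 0.3 [3, 3, 3, 3, 3, 3, 3, 3, 3, 3]
top 0.35 [4, 3, 2, 3, 3, 3, 3, 32, 3, 3]
top 0.4 [2, 3, 3, 36, 44, 47, 48, 52, 44, 3]
top 0.45 [4, 3, 3, 27, 45, 50, 43, 51, 45, 3]
top 0.5 [75, 81, 80, 16, 36, 4, 3, 3, 264, 282]
top 0.55 [77, 81, 81, 2, 3, 193, 167, 156, 3, 259]
top 0.6 [428, 429, 430, 425, 263, 249, 562, 246, 470, 467]
top 0.65 [429, 431, 431, 426, 282, 550, 584, 593, 596, 593]
top 0.7 [427, 431, 431, 429, 430, 524, 524, 225, 466, 467]
side 0.3 [1, 1, 2, 2, 3, 2, 2, 2, 2, 2]
side 0.35 [4, 2, 2, 2, 2, 2, 2, 36, 2, 2]
side 0.4 [2, 2, 2, 35, 43, 49, 48, 52, 44, 2]
side 0.45 [2, 2, 2, 29, 44, 51, 43, 51, 45, 2]
side 0.5 [77, 80, 80, 3, 37, 5, 2, 2, 2, 282]
side 0.55 [78, 81, 80, 2, 3, 196, 170, 2, 2, 259]
side 0.6 [429, 429, 430, 423, 271, 249, 561, 553, 473, 466]
side 0.65 [429, 431, 432, 425, 283, 525, 565, 577, 596, 601]
side 0.7 [-1, 430, 430, 429, 372, 526, 535, 525, 481, 470]
101.37690523452889 [0.48  0.056 0.036] [ 0.512 -0.103  0.036]
101.5749015867586 [0.468 0.055 0.036] [ 0.5   -0.1    0.036]
101.55916447002058 [0.392 0.097 0.01 ] [ 0.437 -0.124  0.01 ]
102.48806056563048 [0.468 0.103 0.036] [ 0.512 -0.097  0.036]
100.88003139333233 [0.411 0.04  0.036] [ 0.44  -0.113  0.036]
```

Call:
play_rows(deltas=[[-1, 0, 0, 0, -9.8], [-1, 0, 0, 0, -9.8], [-1, 0, 0, 0, -9.8], [-1, 0, 0, 0, -9.8], [-1, 0, 0, 0, -9.8], [-1, 0, 0, 0, -9.8], [-1, 0, 0, 0, -9.8], [-1, 0, 0, 0, -9.8], [-1, 0, 0, 0, -9.6], [-1, 0, 0, 0, 0]], force=30)

```text
time_s: 1.35
ee_pos: [0.136, -0.5328, 0.2052]
eef_rot: [-1.971, -2.446, -0.001]
contact_force: [-0.5, -0.2, -0.7]
gripper_width: 0.0008
gripper_force: 0.0
```

Run:
```python
from h import *
for n in('top','side'):
    c=load(n); H,W=c['range_z'].shape; f=H/2/np.tan(np.radians(float(c['fov_y']))/2)
    v,u=np.mgrid[:H,:W]; s=c['range_z']; P=c['pose']
    X=np.stack([(u-c['cx'])/f*s,-(v-c['cy'])/f*s,-s],-1)@P[:3,:3].T+P[:3,3]; X=X[s>0]
    X=X[(X[:,2]>.11)&(X[:,0]>.35)&(X[:,2]<.6)]
    print(n,[(round(y,2),[round(x,3) for x in np.sort(X[(X[:,1]>=y)&(X[:,1]<y+.02),0])[:3]]) for y in np.arange(-.2,.2,.02)])
```

```text
top [(np.float64(-0.2), [np.float64(0.632), np.float64(0.632), np.float64(0.632)]), (np.float64(-0.18), [np.float64(0.63), np.float64(0.631), np.float64(0.631)]), (np.float64(-0.16), [np.float64(0.625), np.float64(0.626), np.float64(0.626)]), (np.float64(-0.14), [np.float64(0.626), np.float64(0.627), np.float64(0.627)]), (np.float64(-0.12), [np.float64(0.635), np.float64(0.635), np.float64(0.635)]), (np.float64(-0.1), [np.float64(0.625), np.float64(0.63), np.float64(0.633)]), (np.float64(-0.08), [np.float64(0.607), np.float64(0.607), np.float64(0.607)]), (np.float64(-0.06), [np.float64(0.588), np.float64(0.589), np.float64(0.59)]), (np.float64(-0.04), [np.float64(0.582), np.float64(0.583), np.float64(0.584)]), (np.float64(-0.02), [np.float64(0.581), np.float64(0.581), np.float64(0.582)]), (np.float64(-0.0), [np.float64(0.582), np.float64(0.582), np.float64(0.583)]), (np.float64(0.02), [np.float64(0.594), np.float64(0.594), np.float64(0.595)]), (np.float64(0.04), [np.float64(0.595), np.float64(0.596), np.float64(0.596)]), (np.float64(0.06), [np.float64(0.598), np.float64(0.598), np.fl
[... 1374 characters left out ...]
at64(0.02), [np.float64(0.587), np.float64(0.587), np.float64(0.59)]), (np.float64(0.04), [np.float64(0.594), np.float64(0.595), np.float64(0.595)]), (np.float64(0.06), [np.float64(0.617), np.float64(0.618), np.float64(0.618)]), (np.float64(0.08), [np.float64(0.617), np.float64(0.617), np.float64(0.617)]), (np.float64(0.1), [np.float64(0.61), np.float64(0.611), np.float64(0.613)]), (np.float64(0.12), [np.float64(0.601), np.float64(0.601), np.float64(0.601)]), (np.float64(0.14), [np.float64(0.508), np.float64(0.508), np.float64(0.508)]), (np.float64(0.16), [np.float64(0.506), np.float64(0.506), np.float64(0.507)]), (np.float64(0.18), [np.float64(0.504), np.float64(0.505), np.float64(0.505)])]
```

Call:
play_rows(deltas=[[-1, 4.0, 4.16, 0, 0.8], [-1, 4.0, 4.16, 0, 0], [-1, 4.0, 4.16, 0, 0], [-1, 4.0, 4.16, 0, 0], [-1, 4.0, 4.16, 0, 0], [-1, 4.0, 4.16, 0, 0], [-1, 4.0, 4.16, 2, 0], [-1, 4.0, 4.16, 2, 0], [-1, 4.0, 4.16, 2, 0], [-1, 4.0, 4.16, 2, 0]])

```text
time_s: 2.6
ee_pos: [0.4639, -0.0557, 0.1249]
eef_rot: [1.993, 2.428, 0.0]
contact_force: [1.8, -0.4, 0.1]
gripper_width: 0.0004
gripper_force: 0.0
```

Call:
play_rows(deltas=[[-1, 0, 0, 1, 0], [-1, 0, 0, 1, 0], [-1, 0, 0, 1, 0], [-1, 0, 0, 1, 0], [-1, 0, 0, 0.5, 0], [-1, 0, 0, 0.5, 0], [-1, 0, 0, 0, 0], [-1, 0, 0, 0, 0], [-1, 0, 0, 0, 0], [-1, 0, 0, 0, 0]])

```text
time_s: 3.85
ee_pos: [0.4632, -0.0574, 0.0756]
eef_rot: [1.987, 2.433, 0.0]
contact_force: [-0.2, 0.4, 0.7]
gripper_width: 0.0002
gripper_force: 0.0
```

Run:
```python
from h import *
o=[]
a=cam('side')['img'][205:320,185:285,::-1]
cam('top'); b=load('top')['img'][150:226,134:234,::-1]
o=[cv2.resize(x,None,fx=4,fy=4,interpolation=cv2.INTER_CUBIC) for x in(a,b)]
o[1]=cv2.copyMakeBorder(o[1],0,o[0].shape[0]-o[1].shape[0],0,0,0)
cv2.imwrite('pics/close.png',np.hstack(o)); s=manip.read_state(); print(s['ee_pos'],s['eef_rot'],s['contact_force'])
```

```text
[ 0.46311454 -0.0574716   0.07550641] [1.98731264e+00 2.43301293e+00 6.03313349e-05] [-0.25135221  0.47283917  0.52105006]
```

View pics/close.png

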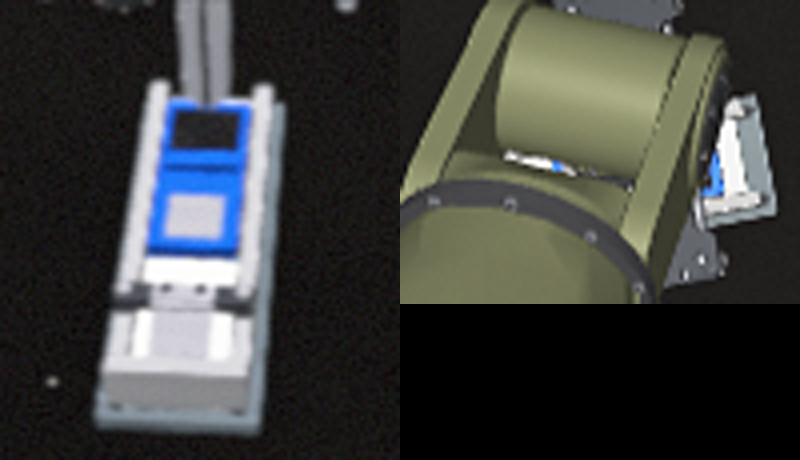

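Side view (left half): the closed fingers end at about (206,103), lined up over the pad, which spans (175–243, 110–148). The top view is blocked by the arm. I'll descend to 6 mm above the pad and check again.

Call:
play_rows(deltas=[[-1, 0, 0, 0.7, 0], [-1, 0, 0, 0.7, 0], [-1, 0, 0, 0.7, 0], [-1, 0, 0, 0.3, 0], [-1, 0, 0, 0.3, 0], [-1, 0, 0, 0, 0], [-1, 0, 0, 0, 0], [-1, 0, 0, 0, 0], [-1, 0, 0, 0, 0], [-1, 0, 0, 0, 0]])

```text
time_s: 5.2
ee_pos: [0.4631, -0.0575, 0.0485]
eef_rot: [1.987, 2.433, 0.0]
contact_force: [-0.2, 0.2, -0.2]
gripper_width: 0.0008
gripper_force: 0.0
```

Run:
```python
from h import *
a=cam('side')['img'][215:300,200:265,::-1]
cv2.imwrite('pics/close2.png',cv2.resize(a,None,fx=7,fy=7,interpolation=cv2.INTER_CUBIC)); s=manip.read_state(); print(s['ee_pos'],s['contact_force'])
```

```text
[ 0.46309842 -0.05747528  0.04846711] [1.34001145 0.22164378 0.46839214]
```

View pics/close2.png

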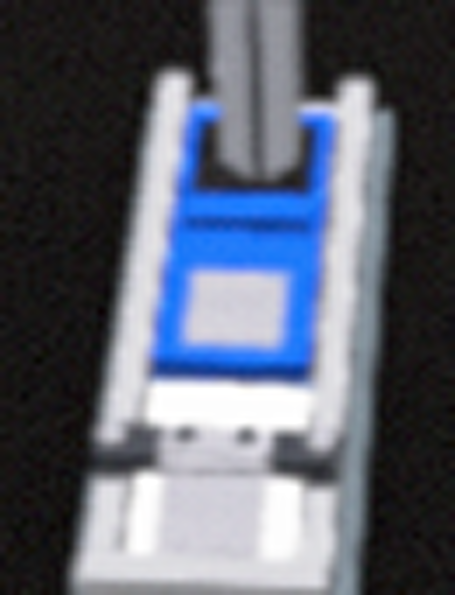

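Run:
```python
from h import *
c=load('side')
F=lambda u,v,z: pt(c,200+(u+.5)/7-.5,215+(v+.5)/7-.5,z)
d=np.array([-.199,.98,0]);e=np.array([.98,.199,0]);t=np.array([.4631,-.0575,0])
for n,a in dict(tip=(258,180,.0485),padfront=(250,190,.042),ridgetopfront=(248,225,.05),nose=(232,365,.042),tail=(264,103,.042),sledL=(182,205,.042),sledR=(325,213,.042)).items():
    p=F(*a)-t; print(n,(p@d).round(4),(p@e).round(4))
```

```text
tip 0.0105 -0.0002
padfront 0.0089 0.0028
ridgetopfront 0.0316 0.0008
nose 0.0822 0.0009
tail -0.0312 0.0021
sledL 0.0168 0.024
sledR 0.0175 -0.0224
```

Call:
play_rows(deltas=[[-1, 0, 0, 0.3, 0], [-1, 0, 0, 0.3, 0], [-1, 0, 0, 0.2, 0], [-1, 0, 0, 0.2, 0], [-1, 0, 0, 0.1, 0], [-1, 0, 0, 0.1, 0], [-1, 0, 0, 0.05, 0], [-1, 0, 0, 0, 0], [-1, 0, 0, 0, 0], [-1, 0, 0, 0, 0]])

```text
time_s: 6.5
ee_pos: [0.4636, -0.0576, 0.0366]
eef_rot: [1.987, 2.432, 0.001]
contact_force: [-2.0, 0.6, 11.7]
gripper_width: 0.0006
gripper_force: 5.7
```

Call:
play_rows(deltas=[[-1, 0, 0, 0.1, 0], [-1, 0, 0, 0.08, 0], [-1, 0, 0, 0, 0], [-1, 0.3, 0, 0, 0], [-1, 0.4, 0, 0, 0], [-1, 0.4, 0, 0, 0], [-1, 0.4, 0, 0, 0], [-1, 0.4, 0, 0, 0], [-1, 0.1, 0, 0, 0], [-1, 0, 0, 0, 0]])

```text
time_s: 7.75
ee_pos: [0.4604, -0.0381, 0.0353]
eef_rot: [1.985, 2.431, 0.002]
contact_force: [0.7, -1.4, 12.0]
gripper_width: 0.0002
gripper_force: 6.4
```

Run:
```python
from h import *
a=cam('side')['img'][215:300,200:265,::-1]
cv2.imwrite('pics/close3.png',cv2.resize(a,None,fx=7,fy=7,interpolation=cv2.INTER_CUBIC)); s=manip.read_state(); print(s['ee_pos'],s['contact_force'])
```

```text
[ 0.46039237 -0.03814764  0.03524907] [-0.293588   -1.57432302 13.18371153]
```

View pics/close3.png

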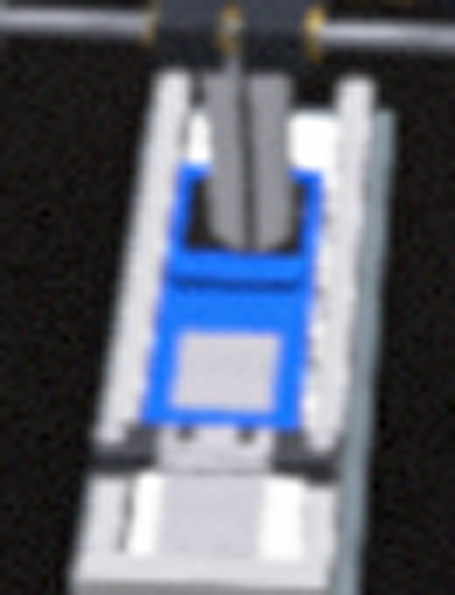

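The sled followed the finger. Its nose is now at about (225,425), just short of the bar, and the bed is about 6.5 mm down. I'll continue under the bar.

Call:
play_rows(deltas=[[-1, 0.3, 0, 0, 0], [-1, 0.4, 0, 0, 0], [-1, 0.4, 0, 0, 0], [-1, 0.4, 0, 0, 0], [-1, 0.4, 0, 0, 0], [-1, 0.4, 0, 0, 0], [-1, 0.4, 0, 0, 0], [-1, 0.3, 0, 0, 0], [-1, 0, 0, 0, 0], [-1, 0, 0, 0, 0]])

```text
time_s: 9.05
ee_pos: [0.4542, -0.0085, 0.0351]
eef_rot: [1.986, 2.431, 0.003]
contact_force: [-0.1, 1.7, 13.2]
gripper_width: 0.0005
gripper_force: 6.5
```

Call:
play_rows(deltas=[[-1, 0.3, 0, 0, 0], [-1, 0.3, 0, 0, 0], [-1, 0.3, 0, 0, 0], [-1, 0.3, 0, 0, 0], [-1, 0.2, 0, 0, 0], [-1, 0.2, 0, 0, 0], [-1, 0.1, 0, 0, 0], [-1, 0.1, 0, 0, 0], [-1, 0, 0, 0, 0], [-1, 0, 0, 0, 0]])

```text
time_s: 10.3
ee_pos: [0.4505, 0.0089, 0.0351]
eef_rot: [1.986, 2.431, 0.002]
contact_force: [-1.5, -1.6, 13.4]
gripper_width: 0.0005
gripper_force: 6.6
```

Run:
```python
from h import *
a=cam('side')['img'][215:315,200:265,::-1]
cv2.imwrite('pics/close4.png',cv2.resize(a,None,fx=6,fy=6,interpolation=cv2.INTER_CUBIC)); s=manip.read_state(); print(s['ee_pos'],s['contact_force'])
```

```text
[0.45052274 0.00890062 0.03508134] [-0.98018955 -1.85724755 13.25443898]
```

View pics/close4.png

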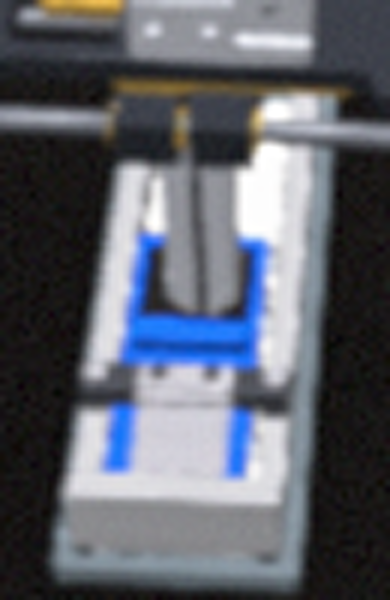

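The nose has passed the bar, at about (115,470), a few mm short of the stop plate. I'll push on gently until the force shows contact.

Call:
play_rows(deltas=[[-1, 0.15, 0, 0, 0], [-1, 0.15, 0, 0, 0], [-1, 0.1, 0, 0, 0], [-1, 0.1, 0, 0, 0], [-1, 0.1, 0, 0, 0], [-1, 0.1, 0, 0, 0], [-1, 0, 0, 0, 0], [-1, 0, 0, 0, 0], [-1, 0, 0, 0, 0], [-1, 0, 0, 0, 0]])

```text
time_s: 11.6
ee_pos: [0.4493, 0.0156, 0.0351]
eef_rot: [1.986, 2.431, 0.002]
contact_force: [-0.5, -4.0, 12.2]
gripper_width: 0.0005
gripper_force: 6.3
```

Call:
play_rows(deltas=[[-1, 0.1, 0, 0, 0], [-1, 0.1, 0, 0, 0], [-1, 0.1, 0, 0, 0], [-1, 0.1, 0, 0, 0], [-1, 0.1, 0, 0, 0], [-1, 0, 0, 0, 0], [-1, 0, 0, 0, 0], [-1, 0, 0, 0, 0], [-1, 0, 0, 0, 0], [-1, 0, 0, 0, 0]])

```text
time_s: 12.85
ee_pos: [0.4486, 0.0205, 0.0353]
eef_rot: [1.985, 2.431, 0.003]
contact_force: [0.7, -4.3, 13.0]
gripper_width: 0.0005
gripper_force: 6.3
```

Run:
```python
from h import *
a=cam('side')['img'][215:315,200:265,::-1]
cv2.imwrite('pics/close5.png',cv2.resize(a,None,fx=6,fy=6,interpolation=cv2.INTER_CUBIC)); s=manip.read_state(); print(s['ee_pos'],s['contact_force'])
```

```text
[0.44856295 0.02048048 0.03523986] [ 1.31925089 -4.80205696 12.09915644]
```

View pics/close5.png

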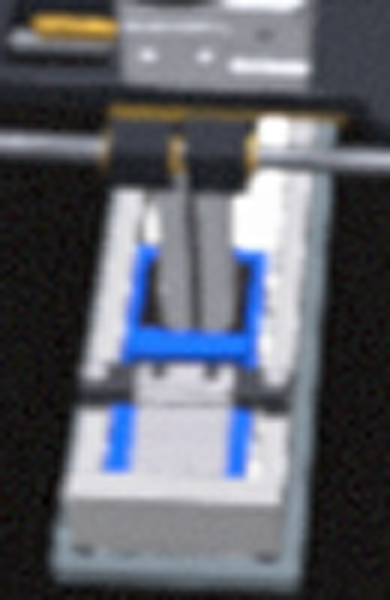

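The sled tail moved about 5 mm while the finger moved 12 mm, so the finger slid forward on the pad and its tip is now at the ridge. I'll push on against the ridge to confirm the sled is home.

Call:
play_rows(deltas=[[-1, 0.1, 0, 0, 0], [-1, 0.1, 0, 0, 0], [-1, 0.1, 0, 0, 0], [-1, 0, 0, 0, 0], [-1, 0, 0, 0, 0], [-1, 0, 0, 0, 0], [-1, 0, 0, 0, 0], [-1, 0, 0, 0, 0], [-1, 0, 0, 0, 0], [-1, 0, 0, 0, 0]])

```text
time_s: 14.15
ee_pos: [0.4483, 0.0222, 0.0353]
eef_rot: [1.984, 2.429, 0.001]
contact_force: [2.9, -16.7, 10.5]
gripper_width: 0.0005
gripper_force: 13.0
```

16.7 N forward with the motion stalled means the nose is on the stop. The TCP-to-bar offset of 34 mm also matches the home geometry. I'll ease the push slightly and lift straight up.

Call:
play_rows(deltas=[[-1, -0.07, 0, 0, 0], [-1, 0, 0, 0, 0], [-1, 0, 0, -0.3, 0], [-1, 0, 0, -0.5, 0], [-1, 0, 0, -1, 0], [-1, 0, 0, -2, 0], [-1, 0, 0, -3, 0], [-1, 0, 0, -3, 0], [-1, 0, 0, -3, 0], [-1, 0, 0, 0, 0]])

```text
time_s: 15.4
ee_pos: [0.4475, 0.0232, 0.1638]
eef_rot: [1.986, 2.431, 0.004]
contact_force: [0.2, -0.3, 0.1]
gripper_width: 0.0002
gripper_force: 0.0
```

Call:
play_rows(deltas=[[-1, -4, -1, 0, 0], [-1, -4, -1, 0, 0], [-1, -4, -1, 0, 0], [-1, -4, -2, 0, 0], [-1, -4, -2, 0, 0], [-1, -4, -2, 0, 0], [-1, -4, -2, 0, 0], [-1, 0, 0, 0, 0], [-1, 0, 0, 0, 0], [-1, 0, 0, 0, 0]])

```text
time_s: 16.65
ee_pos: [0.395, -0.2723, 0.1618]
eef_rot: [-1.986, -2.434, -0.0]
contact_force: [0.5, -0.1, 0.3]
gripper_width: 0.0
gripper_force: 0.0
```

Run:
```python
from h import *
a=cam('side')['img'][225:325,200:265,::-1]; b=cam('top')['img'][166:226,134:234,::-1]
a=cv2.resize(a,None,fx=5,fy=5,interpolation=cv2.INTER_CUBIC); b=cv2.resize(b,None,fx=4.5,fy=4.5,interpolation=cv2.INTER_CUBIC)
b=cv2.copyMakeBorder(b,0,a.shape[0]-b.shape[0],0,0,0)
cv2.imwrite('pics/end.png',np.hstack([a,b])); s=manip.read_state(); print(s['ee_pos'],s['contact_force'],s['time_s'])
```

```text
[ 0.39504067 -0.27242824  0.16207453] [-1.26347057  0.32183617 -0.28878862] 16.75
```

View pics/end.png

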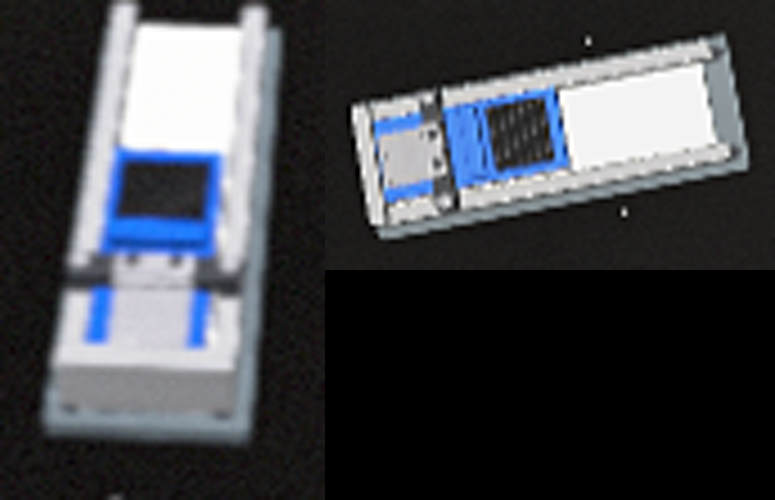

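Both views show the sled under the bar and leaf spring. In the top view its nose is at the stop (380,160) and its tail at (563,128), about 110 mm apart, which matches fully home. The fingers are clear.

```bash
python3 -c "
from rig import manip; print(manip.hand_in())"
```

```text
the job is handed in; nothing more can be done
None
```

The sled is loaded: pressed down, slid under the cross bar and leaf spring, pushed against the end stop until the force rose to about 17 N, then released, and the job was handed in at about 17 s.

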